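# Dip the cleaning-tablet tube and set the restock marker

### The arm

A 6-joint arm with a two-finger parallel gripper is mounted at the origin on a cart in front of the work surface, level with it; the furniture and walls round the work are solid. World frame = base frame: x ahead of the robot, y to its left, z up, the work surface at z = 0. Lengths are in m, angles in degrees, forces in N, time in s.
With the tool pointing down it reaches from about 0.325 to 0.775 m from the base axis. Payload 5.5 kg.
Tool frame: the origin (TCP) lies at the centre of the arm's flange, where the gripper is bolted on; the fingertips stand 182 mm ahead of it and the grasp point (between the pads) lies 163 mm ahead of it; z points along the fingers, y is the line along which they close (so a half turn about z gives the same grasp; the last joint's range is limited). The gripper opens to 88 mm and grips with 3 to 60 N. Pads are 20 mm wide; open, the fingers measure 115 mm over their backs; the gripper's body (75 mm by 178 mm) begins 61 mm behind the grasp point.
Start: joints at [61.725, 5.22, 70.514, -0, 104.267, -3.249], TCP at [0.254, 0.544, 0.405] pointing down, gripper open.
Joint ranges: [-164.24, 164.24], [-49.07, 125.15], [9.68, 141.18], [-86.29, 266.29], [3.28, 154.24], [-151.56, 151.56]. Speed limits (degrees/s): [147.25, 147.25, 172.46, 180, 180, 180].

### API

Orientations are given as [roll, pitch, yaw] about the fixed x, y, z axes, in that order (R = Rz(yaw) Ry(pitch) Rx(roll)).
In Python, from station import r gives the robot as it stands. The module is installed in compiled form; this text tells all that it offers. Calls block until the motion is done:
- r.reach(position, orientation): joint-space move of the TCP to a pose.
- r.servo_line(position, rotation=None, speed=0.15): straight line of the TCP; rotation=None keeps the orientation; speed is the mean speed in m/s.
- r.move_joints(angles): joint-space move.
- r.let_go() and r.grab(squeeze=None): open the fingers fully, or close them until they stop; squeeze is the grip in N (None keeps the last).
- r.wait(seconds).
- r.inverse_kinematics(position, orientation): joint angles nearest the present ones, or None.
- r.sense(): the state.
- r.snapshot(name): name is "side" or "top" or "wrist"; returns a dict with "frame" (480x640x3 uint8, red, green, blue), "fx", "fy", "cx", "cy" (pixels), "R" (3x3) and "t" (3): a world point X has camera coordinates R X + t. Camera axes: x right, y down, z forward; pixel columns grow to the right and rows downward; lengths in m; the calibration is good to about 2 mm. A picture is of the moment at which its call begins. There is no depth.
A pose or a line that the arm cannot do raises r.IKError and nothing moves.
- r.hand_in(): hands the job in; it is judged then, once.
The state is a dict: "clock": time; "joints": joint angles; "joint_vel": joint speeds; "joint_torque": joint torques, N m; "tcp_pos": TCP position; "orientation": TCP orientation; "contact_force": force on the tool from outside, world axes, zero at the start; "torque": the same for the moment, N m; "opening": finger opening in m; "gripper_force": force on a finger pad.
Only numpy, scipy, OpenCV 4.12 (cv2) and the standard library are available. Lean on these libraries where they do the work, as an engineer would, in place of code of your own. Each camera call takes 0.05 s, during which the arm holds its last target. There are 200 camera calls.

### The job

Check the stock in the steel tablet tube: take the dipstick from its stand and push it down the tube until the tablets are pressed home and it goes no farther, then leave it standing there. Read which coloured band (green, yellow or red) is level with the tube's rim, and only then slide the marker on the restock board so that its pointer is over the middle of the disc of that colour. Leave everything else where it stands.

Things in the scene. Friction and masses are not known exactly. Their poses are not given: they have to be found in the camera images.
- dipstick: Loose round dipstick, 180 mm long, about 80 g. Origin: centre of its lower end; z runs up along it to the cap. Rod 22 mm dia; from the lower end: bare wood 0-32 mm, green band 32-62, yellow 62-92, red 92-122, bare wood 122-146, then a black cap 28 mm dia from 146 to 180 mm: grip it by the cap (centre 163 mm up). It starts standing upright in the stand.
- stand: Fixed round wooden stand, foot 72 mm dia, 40 mm high, with an open socket (28 mm bore, floor 6 mm above the work surface) that holds the dipstick at first. Origin: centre of its underside.
- tube_rim (a point): Centre of the mouth of the fixed opaque upright steel tube with a black rim: rim 49 mm dia and 140 mm above the work surface, round bore 28 mm dia, foot 80 mm dia. The bore is closed below by a column of white tablets whose height is not known beforehand: once pressed home their top is 45 to 112 mm below the rim; at first it stands 20 to 30 mm higher.
- tablets (a joint): How far the upper tablets have been pressed down the tube (m): 0 to 0.010 at first, 0.030 when they are home and go no farther. They are a snug fit: about 5 N moves them, the dipstick's own weight does not, and they stay where they are pushed. It says nothing about how high the column is.
- board: Fixed grey restock board, 120 (x) x 260 (y) x 12 mm, lying flat. Origin: centre of its underside; the marker's track runs along its y.
- marker (a joint): Travel of the marker along the board's +y (m), 0 to 0.165; it starts parked at 0 to 0.015; the three discs lie at travel 0.05, 0.10 and 0.15 in an order that varies. Slides with about 1.5 N and stays where left.
- marker_grip (a point): Middle of the black upright grip of the marker, 46 mm above the work surface: a fin 24 mm (board x) by 16 mm (board y), reaching from 21 to 63 mm above the work surface; pinch it from above with the fingers closing along the board's y.
- marker_tip (a point): Tip of the marker's white pointer, 50 mm to the board's -x side of the grip, where it passes over the discs.
- disc_green: Fixed flat green disc on the board, 32 mm dia, 3 mm thick. Origin: centre of its underside.
- disc_yellow: Fixed flat yellow disc on the board, 32 mm dia, 3 mm thick. Origin: centre of its underside.
- disc_red: Fixed flat red disc on the board, 32 mm dia, 3 mm thick. Origin: centre of its underside.
- the_blue_box: Bystander, in the row along the back: white food box with a blue lid, 124x157x51 mm. Origin: centre of its underside.
- the_hot_sauce: Bystander, in the row along the back: small sauce bottle with a red cap, 38 dia x 146 mm. Origin: centre of its underside.
- the_timer: Bystander, in the row along the back: red and white kitchen timer, 57 dia x 47 mm. Origin: centre of its underside.
- the_tape_1: Bystander, in the row along the back: roll of beige tape lying flat, 98 dia x 25 mm. Origin: centre of its underside.
- the_jar_1: Bystander, in the row along the back: glass jar with a dark lid, 70 dia x 86 mm. Origin: centre of its underside.
- the_canister_1: Bystander, in the row along the back: light lidded canister, 92 dia x 120 mm. Origin: centre of its underside.
- the_lemon_1: Bystander, in the row along the back: yellow lemon, 71x53x51 mm. Origin: centre of its underside.
- the_spice_jar_1: Bystander, left of the robot, near the front: spice jar with a red cap, 44 dia x 105 mm. Origin: centre of its underside.

How it is judged:
By the outcome, as a careful person would: the job done as asked, in the order asked, and still so for the second after the job is handed in, with the robot touching nothing.
It also fails if it takes over 56 s, if anything falls off the work surface, if the arm or the gripper's body presses on something with over 40 N, if the wrist force passes 120 N, or if a joint passes its speed limit or range.

## Working session

There is one attempt and no reset: what is moved stays moved. The work goes in short steps, each a Python script; the robot and the scene stay as the last script left them, time stands still between calls to the robot, and variables do not carry over. Pictures are saved under pics/ and viewed, at most 10 in all, crops included, and the job is handed in when it is done.

```bash
mkdir -p pics
cat > h.py <<'E'
import numpy as np, cv2
from station import r
def snap(n,f=None):
    s=r.snapshot(n)
    if f: cv2.imwrite('pics/'+f,cv2.cvtColor(s['frame'],cv2.COLOR_RGB2BGR))
    return s
def ray(s,u,v):
    R=np.array(s['R']);t=np.array(s['t'])
    return -R.T@t, R.T@np.array([(u-s['cx'])/s['fx'],(v-s['cy'])/s['fy'],1])
def onz(s,u,v,z):
    c,d=ray(s,u,v); return c+d*(z-c[2])/d[2]
def proj(s,X):
    p=np.array(s['R'])@np.array(X)+np.array(s['t']); return s['fx']*p[0]/p[2]+s['cx'], s['fy']*p[1]/p[2]+s['cy']
E
python3 - <<'E'
from h import *
import pickle
a=snap('top','top.png');b=snap('side','side.png')
pickle.dump((a,b),open('s.pkl','wb'))
for s in(a,b): print(ray(s,320,240),s['fx'])
print(r.sense())
E
```

```text
(array([0.32523194, 0.02032285, 1.76382954]), array([ 0.13484029, -0.00152504, -0.99098166])) 583.1791925004351
(array([ 0.39938131, -1.17825598,  0.82163115]), array([ 0.08693855,  0.8544627 , -0.51234631])) 563.768774534881
{'clock': 0.1, 'joints': array([ 6.17237580e+01,  5.25977426e+00,  7.05742434e+01, -2.16178952e-03,
        1.04267192e+02, -3.24866546e+00]), 'joint_vel': array([ 0.04572827, -0.15715141, -0.11523629, -0.02846926,  0.07486627,
        0.11869922]), 'joint_torque': array([ 2.68696116e-03, -4.47860205e+01, -4.07567275e+01,  7.01290858e-02,
        2.85110611e-02, -9.49030823e-05]), 'tcp_pos': array([0.25386627, 0.54370851, 0.40361669]), 'orientation': array([-1.79898834e+02, -3.64283861e-03,  1.54971889e+02]), 'contact_force': array([0.30286072, 0.00909688, 0.34908961]), 'torque': array([-0.05839668, -0.00563536,  0.04967441]), 'gripper_force': 0.0, 'opening': 0.0877368810301804}
```

View pics/top.png

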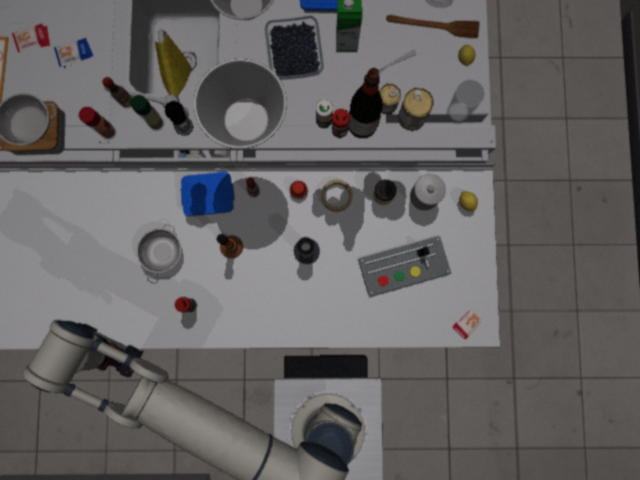

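View pics/side.png

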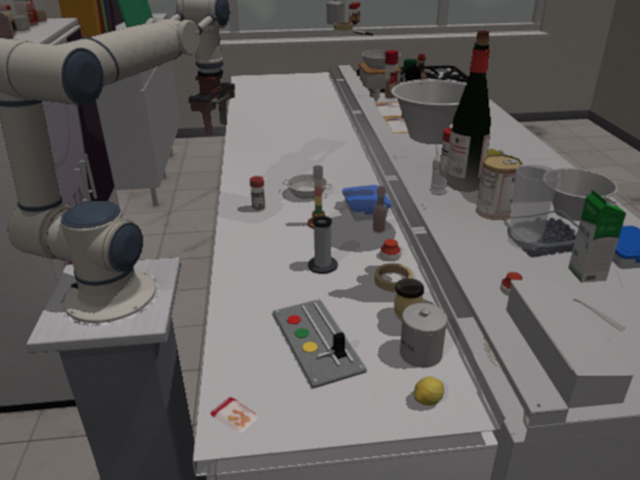

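The top view shows the dipstick cap at about (222,238) leaning out from its stand at (231,246), the tube rim at about (306,244), and the discs red (383,281), green (400,276) and yellow (416,271). The marker grip is at about (424,252). The side view agrees: dipstick cap (318,172), tube rim (323,222). I'll compute coarse positions and refine them with the wrist camera.

Run:
```python
from h import *
import pickle
a,b=pickle.load(open('s.pkl','rb'))
print('cap top',onz(a,222,238,.186),'tube',onz(a,306,244,.14),'grip',onz(a,424,252,.063))
for n,u,v in(('red',383,281),('green',400,276),('yel',416,271)): print(n,onz(a,u,v,.015))
A=cv2.cvtColor(a['frame'],4)[215:300,200:460];B=cv2.cvtColor(b['frame'],4)[155:285,270:370]
A=cv2.resize(A,None,fx=3,fy=3,interpolation=2);B=cv2.resize(B,None,fx=2.5,fy=2.5,interpolation=2)
c=np.zeros((A.shape[0]+B.shape[0],800,3),'u1');c[:A.shape[0],:A.shape[1]]=A;c[A.shape[0]:,:B.shape[1]]=B
cv2.imwrite('pics/c1.png',c); print(c.shape)
```

```text
cap top [0.54663781 0.28507704 0.186     ] tube [0.53503093 0.05717    0.14      ] grip [ 0.51966145 -0.28794926  0.063     ]
red [ 0.43807949 -0.17096513  0.015     ]
green [ 0.45285255 -0.22241104  0.015     ]
yel [ 0.46768073 -0.27097963  0.015     ]
(580, 800, 3)
```

View pics/c1.png

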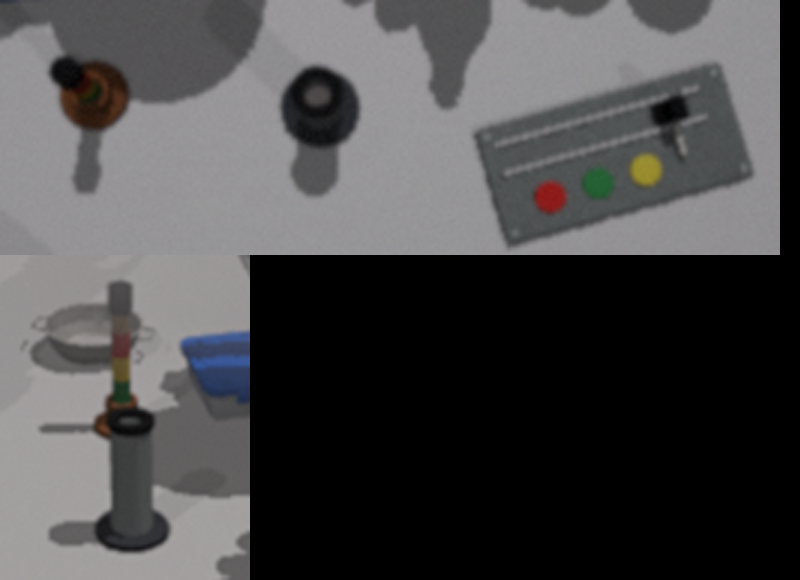

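The crop shows the cap top at about (222.7,238.7), the tube mouth at (305.7,246.7), and the marker pointer just past the yellow disc. I'll take wrist photos above the tube and then above the dipstick.

Run:
```python
from h import *
import pickle
a,b=pickle.load(open('s.pkl','rb'))
cap=onz(a,222.7,238.7,.186);tube=onz(a,305.7,246.7,.14);print(cap,tube)
out={}
for n,p in(('tube',tube),('cap',cap)):
    r.reach([p[0],p[1],.52],[180,0,120]); st=r.sense(); print(st['clock'],st['joints'].round(1),st['tcp_pos'],st['orientation'])
    s=snap('wrist');out[n]=s;print(proj(s,p),ray(s,320,240),s['fx'])
pickle.dump(out,open('w.pkl','wb'))
cv2.imwrite('pics/w1.png',cv2.resize(cv2.cvtColor(np.vstack([out['tube']['frame'],out['cap']['frame']]),4),(400,600),interpolation=3))
```

```text
[0.54470235 0.28314135 0.186     ] [0.52739827 0.05802516 0.14      ]
2.15 [  2.7  -2.3  66.3   0.  116.  -27.4] [0.52741846 0.058794   0.51967572] [-1.79979022e+02 -2.75289995e-02  1.20079440e+02]
(np.float64(314.9210098511148), np.float64(211.03249106626606)) (array([0.49208328, 0.11938193, 0.50191821]), array([ 0.14478546, -0.22413099, -0.96387351])) 377.6585946253906
3.1 [ 24.2  10.9  52.4  -0.  116.7  -5.8] [0.54476282 0.28251949 0.52017045] [-1.79996825e+02  3.76715687e-02  1.19982178e+02]
(np.float64(315.5431196867461), np.float64(219.45277095649453)) (array([0.50954449, 0.34316848, 0.50231686]), array([ 0.14516161, -0.22514171, -0.96358134])) 377.6585946253906
```

View pics/w1.png

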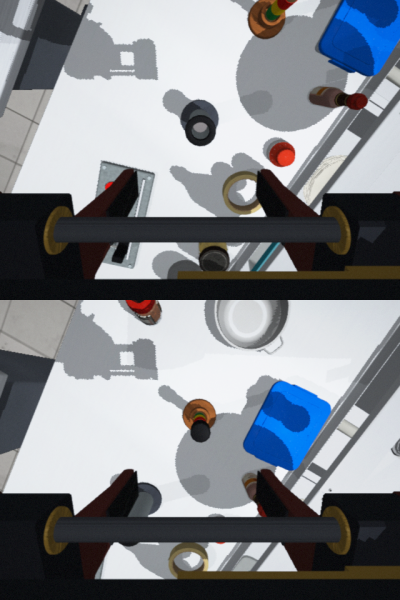

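Wrist views: the tube rim ring is at about full-res (320,206), and the cap at about (320,205–225) with its rod running up to the stand. I'll refine both with masks.

Run:
```python
from h import *
import pickle
o=pickle.load(open('w.pkl','rb'))
ims=[]
for n,z in(('tube',.14),('cap',.186)):
    s=o[n];c=s['frame'][150:260,260:380];g=c.max(2)
    ims.append(cv2.resize(cv2.cvtColor(c,4),None,fx=3,fy=5,interpolation=0) if 0 else cv2.resize(cv2.cvtColor(c,4),(396,363),interpolation=0))
    for th in(25,35,45,60):
        m=(g<th).astype('u1')
        cs,_=cv2.findContours(m,cv2.RETR_CCOMP,cv2.CHAIN_APPROX_NONE)
        for k in cs:
            if len(k)>25:
                e=cv2.fitEllipse(k);p=onz(s,e[0][0]+260,e[0][1]+150,z);print(n,th,np.round(e[0],1)+[260,150],np.round(e[1],1),p.round(4))
cv2.imwrite('pics/w2.png',np.hstack(ims))
```

```text
tube 25 [320.3 209.2] [28.7 30. ] [0.531  0.0622 0.14  ]
tube 25 [296.6 161.2] [46.5 59.2] [0.4885 0.0907 0.14  ]
tube 35 [318.1 208.3] [42.  47.2] [0.5287 0.0619 0.14  ]
tube 35 [318.8 207. ] [32.1 33.8] [0.5287 0.0634 0.14  ]
tube 45 [319.8 207.8] [47.  48.3] [0.5299 0.0632 0.14  ]
tube 45 [320.1 208.4] [28.4 29.7] [0.5305 0.0628 0.14  ]
tube 60 [317.3 202.3] [45.4 68.3] [0.5251 0.0666 0.14  ]
tube 60 [320.1 208.4] [27.8 28.5] [0.5304 0.0627 0.14  ]
cap 25 [322.1 213.9] [30.  40.9] [0.5471 0.2901 0.186 ]
cap 35 [318.5 208.9] [26.9 31.4] [0.5423 0.2924 0.186 ]
cap 45 [320.2 209.3] [29.6 34.8] [0.5437 0.2928 0.186 ]
cap 60 [320.2 209.4] [30.7 35. ] [0.5437 0.2927 0.186 ]
```

View pics/w2.png

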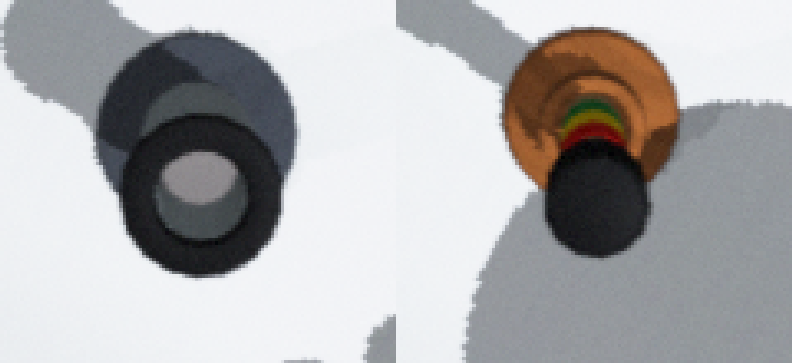

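Run:
```python
from h import *
import pickle
o=pickle.load(open('w.pkl','rb'))
for y in(30,210):
    r.reach([.530,.063,.52],[180,0,y]); r.wait(.2)
    s=o[y]=snap('wrist');st=r.sense();print(st['clock'],st['tcp_pos'],st['orientation'])
    u,v=map(int,proj(s,[.53,.063,.14]));x0,y0=u-50,v-50
    c=s['frame'][y0:y0+100,x0:x0+100];g=c.max(2)
    for th in(35,45,55):
        cs,_=cv2.findContours((g<th).astype('u1'),cv2.RETR_CCOMP,cv2.CHAIN_APPROX_NONE)
        for k in cs:
            if len(k)>60:
                e=cv2.fitEllipse(k);p=onz(s,e[0][0]+x0,e[0][1]+y0,.14);print(y,th,np.round(e[0],1)+[x0,y0],np.round(e[1],1),p.round(4))
pickle.dump(o,open('w.pkl','wb'))
```

```text
4.5083 [0.53013425 0.06357836 0.5198687 ] [-1.79991110e+02  1.08270808e-02  3.00874239e+01]
30 35 [316.4 208.9] [47.1 47.6] [0.532  0.0629 0.14  ]
30 35 [316.7 209.3] [29.1 29.8] [0.5318 0.0625 0.14  ]
30 45 [316.2 208.7] [47.4 48.9] [0.5321 0.0632 0.14  ]
30 45 [316.6 209.3] [28.7 29.3] [0.5318 0.0626 0.14  ]
30 55 [316.1 208.6] [47.8 49.7] [0.5321 0.0633 0.14  ]
30 55 [316.7 209.2] [28.2 28.8] [0.5319 0.0626 0.14  ]
7.4083 [0.53000899 0.06301709 0.51999902] [ 1.79999638e+02 -1.50678449e-04 -1.50005123e+02]
210 35 [316.2 208.1] [40.8 45.6] [0.5276 0.0626 0.14  ]
210 35 [315.8 209. ] [32.2 34.4] [0.5285 0.0626 0.14  ]
210 45 [314.  209.4] [46.6 47.7] [0.5297 0.0614 0.14  ]
210 45 [313.9 209.9] [28.2 29.4] [0.5302 0.0615 0.14  ]
210 55 [315.6 202.6] [45.  70.4] [0.5232 0.0593 0.14  ]
210 55 [313.9 209.9] [28.2 28.6] [0.5302 0.0615 0.14  ]
```

Run:
```python
from h import *
import pickle
from scipy.optimize import least_squares
o=pickle.load(open('w.pkl','rb'));s=o['cap']
g=s['frame'][150:260,260:380].max(2)
cs,_=cv2.findContours((g<45).astype('u1'),0,1);k=max(cs,key=len)[:,0]+[260,150]
k=k[k[:,1]>214]
P=np.array([onz(s,u,v,.186)[:2] for u,v in k])
f=least_squares(lambda q:np.hypot(*(P-q[:2]).T)-q[2],[.546,.29,.014]);cap=f.x
print(cap,abs(f.fun).max())
cap=cap[:2]+[.0005,-.0006]
if not(.54<cap[0]<.552 and .285<cap[1]<.296 and .012<f.x[2]<.017): raise SystemExit
O=[180,0,120]
r.reach([*cap,.42],O); r.servo_line([*cap,.332],speed=.15)
s0=r.sense();print('F0',s0['contact_force'])
r.grab(35);st=r.sense();print(st['clock'],st['opening'],st['gripper_force'],st['contact_force'])
r.servo_line([*cap,.53],speed=.2)
r.reach([.531,.0622,.53],O);r.wait(.3)
st=r.sense();print(st['clock'],st['opening'],st['tcp_pos'],st['contact_force'])
w=snap('wrist','w3.png');snap('side','s3.png');snap('top','t3.png')
cv2.imwrite('pics/w3.png',cv2.cvtColor(w['frame'][100:420,160:480],4))
```

```text
[0.54494525 0.29074691 0.01248063] 0.0004966361032553244
F0 [-0.59342796  0.30670384 -0.5055662 ]
10.8 0.02743534884097779 35.00001668930054 [ 0.39508893  0.40366107 -0.33408196]
13.15 0.027529379908908892 [0.53123971 0.06319002 0.5297307 ] [ 0.34792993 -0.18938317 -0.72782991]
```

View pics/w3.png

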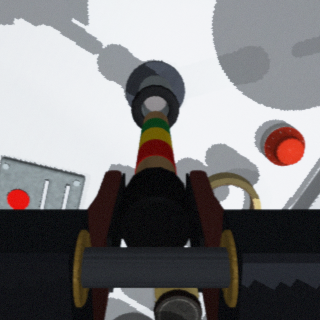

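The cap is held between the fingers, the rod runs up the crop from the cap at about (155,195), and the tube bore shows at about (155,103). I'll measure the rod axis against its expected line before lowering.

Run:
```python
from h import *
w=snap('wrist');st=r.sense();t=st['tcp_pos']
for h in(0,16,32,47,62,77,92,107,122): print(h,np.round(proj(w,[t[0],t[1],t[2]-.326+h/1000]),1),end=' ')
print();print('tube',proj(w,[.531,.0622,.14]))
h=cv2.cvtColor(w['frame'],cv2.COLOR_RGB2HSV)
for n,(a,b) in dict(g=(45,85),y=(20,32),r=(0,6)).items():
    m=((h[...,0]>=a)&(h[...,0]<=b)&(h[...,1]>150)&(h[...,2]>60)).astype('u1');m[:,:280]=0;m[:,350:]=0;m[:195]=0;m[290:]=0
    ys,xs=np.nonzero(m);print(n,xs.mean(),ys.mean(),[(v,xs[ys==v].min(),xs[ys==v].max()) for v in range(ys.min(),ys.max()+1,3)])
c=w['frame'][170:290,250:370];S=cv2.imread('pics/s3.png')[100:260,250:410]
cv2.imwrite('pics/w4.png',np.hstack([cv2.resize(cv2.cvtColor(c,4),(400,400),interpolation=0),cv2.resize(S,(400,400),interpolation=0)]))
```

```text
0 [315.2 222.6] 16 [315.2 227.1] 32 [315.2 232. ] 47 [315.2 237.2] 62 [315.2 243. ] 77 [315.2 249.4] 92 [315.2 256.7] 107 [315.2 264.9] 122 [315.2 274.4] 
tube (np.float64(314.9332986141314), np.float64(208.63357748186144))
g 317.0769230769231 227.30769230769232 [(219, np.int64(320), np.int64(320)), (222, np.int64(308), np.int64(308)), (225, np.int64(310), np.int64(327)), (228, np.int64(306), np.int64(328)), (231, np.int64(302), np.int64(328))]
y 315.0453172205438 234.91238670694864 [(227, np.int64(314), np.int64(317)), (230, np.int64(306), np.int64(324)), (233, np.int64(303), np.int64(328)), (236, np.int64(301), np.int64(329)), (239, np.int64(301), np.int64(329)), (242, np.int64(300), np.int64(330)), (245, np.int64(300), np.int64(331))]Traceback (most recent call last):
  File "<stdin>", line 8, in <module>
    return umr_minimum(a, axis, None, out, keepdims, initial, where)
ValueError: zero-size array to reduction operation minimum which has no identity
```

Run:
```python
from h import *
w=snap('wrist');st=r.sense();t=st['tcp_pos']
d=np.array([-.5,.866,0])*.011
for h in(0,32,62,92,122): print(h,[np.round(proj(w,np.array([t[0],t[1],t[2]-.326+h/1000])+d*k),1)[1] for k in(1,1.0+1/11,1+2/11)])
col=w['frame'][195:275,314:317].mean(1).astype(int)
for i in range(0,80,1): print(195+i,*col[i],end=' | ')
```

```text
0 [np.float64(209.6), np.float64(208.4), np.float64(207.2)]
32 [np.float64(217.7), np.float64(216.4), np.float64(215.1)]
62 [np.float64(227.1), np.float64(225.7), np.float64(224.2)]
92 [np.float64(238.9), np.float64(237.3), np.float64(235.7)]
122 [np.float64(254.3), np.float64(252.4), np.float64(250.6)]
195 77 77 78 | 196 137 135 137 | 197 144 141 144 | 198 145 141 144 | 199 144 140 143 | 200 142 139 142 | 201 145 142 144 | 202 142 138 142 | 203 143 139 142 | 204 143 139 141 | 205 141 138 141 | 206 142 139 141 | 207 141 138 140 | 208 140 138 139 | 209 139 135 136 | 210 120 115 113 | 211 88 73 58 | 212 80 62 42 | 213 79 62 38 | 214 83 64 43 | 215 80 62 40 | 216 81 63 42 | 217 63 61 37 | 218 23 58 26 | 219 11 57 25 | 220 8 57 22 | 221 11 58 25 | 222 7 56 22 | 223 12 59 26 | 224 10 56 24 | 225 9 57 22 | 226 23 60 22 | 227 76 79 11 | 228 101 87 3 | 229 105 88 3 | 230 107 88 3 | 231 108 90 6 | 232 107 88 3 | 233 106 89 4 | 234 107 91 6 | 235 108 91 7 | 236 106 89 3 | 237 108 89 6 | 238 104 83 3 | 239 95 35 9 | 240 89 8 5 | 241 93 11 8 | 242 93 13 11 | 243 91 12 7 | 244 91 10 8 | 245 90 8 7 | 246 91 8 7 | 247 92 12 9 | 248 90 5 4 | 249 90 6 8 | 250 91 7 8 | 251 92 9 8 | 252 92 9 11 | 253 93 8 6 | 254 104 12 8 | 255 101 38 25 | 256 83 58 40 | 257 78 61 41 | 258 79 62 40 | 259 77 59 40 | 260 81 62 41 | 261 79 63 43 | 262 78 60 39 | 263 80 62 43 | 264 79 61 40 | 265 79 61 41 | 266 75 59 38 | 267 29 24 18 | 268 9 10 10 | 269 11 10 11 | 270 7 6 10 | 271 8 8 12 | 272 10 11 11 | 273 7 8 8 | 274 8 9 7 |
```

The rod edges match the prediction to within 0.7 px, so it's centred and vertical. Next: lower it and press.

Run:
```python
from h import *
X=[.531,.0622]
r.servo_line([*X,.475],speed=.1);f0=r.sense()['contact_force']
z=.475;hist=[];tgt=.475
while z>.352:
    z-=.003
    r.servo_line([*X,z],speed=.05)
    s=r.sense();f=s['contact_force']-f0;hist.append((round(s['tcp_pos'][2],4),*f.round(1)))
    if np.hypot(f[0],f[1])>15 or f[2]>22: break
print(s['clock'],s['opening'],s['tcp_pos']);print(*hist,sep='\n')
```

```text
22.1 0.02752074630522599 [0.53051911 0.06202235 0.38629525]
(np.float64(0.4724), np.float64(-0.8), np.float64(0.1), np.float64(-0.0))
(np.float64(0.4688), np.float64(-0.1), np.float64(-0.2), np.float64(-0.4))
(np.float64(0.4657), np.float64(1.1), np.float64(-0.3), np.float64(-0.5))
(np.float64(0.4627), np.float64(-0.0), np.float64(0.6), np.float64(0.4))
(np.float64(0.4597), np.float64(-0.6), np.float64(-0.9), np.float64(-0.4))
(np.float64(0.4567), np.float64(0.3), np.float64(-0.3), np.float64(-0.3))
(np.float64(0.4537), np.float64(0.5), np.float64(0.6), np.float64(-0.8))
(np.float64(0.4507), np.float64(-0.6), np.float64(-0.2), np.float64(-0.2))
(np.float64(0.4477), np.float64(-0.2), np.float64(0.7), np.float64(-0.0))
(np.float64(0.4447), np.float64(0.1), np.float64(0.7), np.float64(-0.6))
(np.float64(0.4417), np.float64(-0.6), np.float64(-0.3), np.float64(-0.3))
(np.float64(0.4387), np.float64(0.4), np.float64(-0.1), np.float64(-0.3))
(np.float64(0.4357), np.float64(-0.3), np.float64(0.6), np.float64(-0.5))
(np.float64(0.4327), np.float64(-0.7), np.float64(0.0), np.float64(-1.3))
(np
[... 622 characters left out ...]
-1.7), np.float64(0.3), np.float64(3.2))
(np.float64(0.4031), np.float64(0.3), np.float64(0.7), np.float64(4.1))
(np.float64(0.3999), np.float64(-1.0), np.float64(0.7), np.float64(3.2))
(np.float64(0.3969), np.float64(0.0), np.float64(-0.1), np.float64(3.9))
(np.float64(0.3938), np.float64(-0.9), np.float64(-0.1), np.float64(2.8))
(np.float64(0.3908), np.float64(0.2), np.float64(0.3), np.float64(2.9))
(np.float64(0.3878), np.float64(-0.0), np.float64(1.5), np.float64(3.7))
(np.float64(0.3867), np.float64(-2.2), np.float64(0.3), np.float64(9.7))
(np.float64(0.3865), np.float64(-4.6), np.float64(-0.2), np.float64(19.8))
(np.float64(0.3863), np.float64(-4.1), np.float64(-0.8), np.float64(28.2))
```

Run:
```python
from h import *
X=[.5307,.0621]
r.servo_line([*X,.3863],speed=.05)
r.let_go();s=r.sense();print(s['clock'],s['opening'],s['contact_force'])
r.servo_line([*X,.50],speed=.25)
# wrist+side view
w=snap('wrist');b=snap('side');c=b['frame'][150:290,260:400]
for h in(62,92,122,146,180): print(h,np.round(proj(b,[.5307,.0621,.0605+h/1000]),1))
print('rim front',proj(b,[.5307,.0621-.0245,.14]))
r.reach([.50,-.12,.47],[180,0,105]) ;w2=snap('wrist');print(r.sense()['clock'],r.sense()['joints'].round(0))
import pickle;pickle.dump(w2,open('w2.pkl','wb'))
im=np.hstack([cv2.resize(c,(300,300),interpolation=0),cv2.resize(w2['frame'],(400,300),interpolation=3)])
cv2.imwrite('pics/w5.png',cv2.cvtColor(im,4))
```

```text
23.4333 0.0876692676999563 [ 0.04376346 -0.24556205  0.50727728]
62 [321.8 224.8]
92 [321.7 214.3]
122 [321.5 203.7]
146 [321.4 195. ]
180 [321.3 182.4]
rim front (np.float64(322.8120709685993), np.float64(223.3973115649739))
24.9667 [-17.  -7.  76.   0. 111. -32.]
```

View pics/w5.png

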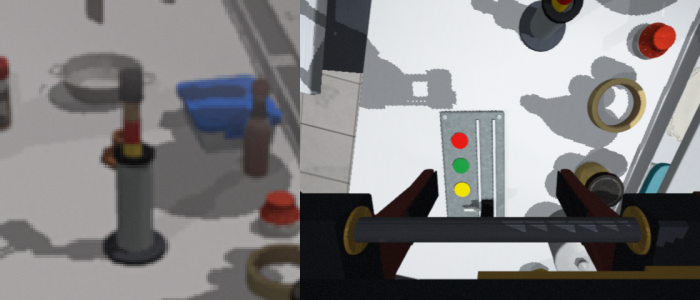

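Side crop: the stick stands in the tube with the yellow band at the rim (about (133,148)) and red above it. That matches the measured 79.5 mm depth, and the tablets moved 22 mm before a hard stop, so the answer is yellow. The wrist view shows the discs in line, with yellow next to the marker. Now I'll measure the board.

Run:
```python
from h import *
import pickle
r.reach([.50,-.25,.42],[180,0,16.5]);r.wait(.2);w=snap('wrist');pickle.dump(w,open('w3.pkl','wb'));st=r.sense();print(st['clock'],st['tcp_pos'])
h=cv2.cvtColor(w['frame'],cv2.COLOR_RGB2HSV)
D={}
for n,(a,b) in dict(g=(45,85),y=(22,35),r=(0,6)).items():
    m=((h[...,0]>=a)&(h[...,0]<=b)&(h[...,1]>150)&(h[...,2]>60)).astype('u1')
    k=[c for c in cv2.findContours(m,0,1)[0] if cv2.contourArea(c)>150]
    for c in k:
        e=cv2.fitEllipse(c);p=onz(w,*e[0],.015);print(n,np.round(e[0],1),np.round(e[1],1),p.round(4))
print('grip guess px',proj(w,[.52,-.288,.063]))
cv2.imwrite('pics/w6.png',cv2.cvtColor(w['frame'],4))
```

```text
26.4167 [ 0.50010772 -0.24957592  0.42031776]
g [272.6 239.3] [27.1 27.8] [ 0.4528 -0.2168  0.015 ]
y [319.6 240. ] [27.8 28.8] [ 0.4664 -0.265   0.015 ]
y [558.4  78.9] [62.  75.2] [ 0.6845 -0.4376  0.015 ]
r [225.4 238.3] [27.1 28.8] [ 0.4395 -0.1685  0.015 ]
grip guess px (np.float64(361.4042384534079), np.float64(206.62446488256222))
```

View pics/w6.png

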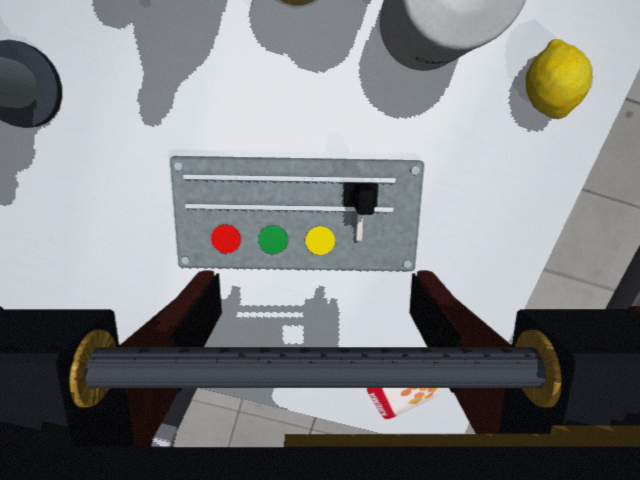

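The wrist view shows the discs at (225,238), (273,239) and (320,240), evenly spaced at 50.1 mm. The marker fin is at about (362,197), and the pointer tip at about (360,240). I'll grip the fin and slide the pointer to yellow.

Run:
```python
from h import *
import pickle
w=pickle.load(open('w3.pkl','rb'))
Y=np.array([.4664,-.265]);R_=np.array([.4395,-.1685]);d=(R_-Y)/np.linalg.norm(R_-Y);x=np.array([d[1],-d[0]])
g=w['frame'].astype(int);sub=g[215:245,350:372].min(2);ys,xs=np.nonzero(sub>150);tip=(350+xs[ys>ys.max()-6].mean(),215+ys.max());print('tip px',tip)
T=onz(w,*tip,.02)[:2];print('tip',T,'along',(T-Y)@d,'across',(T-Y)@x)
m=(g[170:225,335:385].max(2)<40);ys,xs=np.nonzero(m);print('fin px',xs.min()+335,xs.max()+335,ys.min()+170,ys.max()+170)
G=T-x*((T-Y)@x)+.05*x
F=onz(w,366.5,191,.063)[:2];print('G',G,'fin top',F,(F-Y)@d,(F-Y)@x)
np.save('b.npy',np.array([Y,d,x,G]))
for v in range(224,246,3): print(v,g[v,350:372].mean(1).astype(int))
```

```text
tip px (np.float64(359.258064516129), np.int64(240))
tip [ 0.47959081 -0.30445726] along -0.04155014899049526 across 0.002111349753321926
fin px 344 377 183 214
G [ 0.52572072 -0.29159825] fin top [ 0.53486583 -0.28789183] -0.04043548852216567 0.05980448771350264
224 [ 73  66  60  61  60  61  82 147 197 208 210 205 183 136 126 126 127 129
 134 132 132 130]
227 [124 118 102  72  63  67  90 161 206 207 207 202 172 125 129 131 128 130
 137 136 135 131]
230 [126 123 120 110  71  71 109 170 207 209 207 204 182 132 132 132 133 133
 129 128 131 129]
233 [130 130 112  86  80  80 128 185 208 208 208 196 161 130 127 130 131 130
 129 128 127 128]
236 [128 128 129 111  76  75 127 189 208 208 209 195 156 135 131 128 126 125
 125 125 128 129]
239 [126 124 112  82  68  73 137 195 202 203 204 185 141 135 127 127 130 129
 132 134 133 129]
242 [130 130 129 112  85  77  78 103 129 130 130 131 131 130 126 127 130 131
 131 131 134 134]
245 [133 129 128 127 126 132 132 130 131 131 127 127 128 129 123 128 125 127
 126 129 125 126]
```

Run:
```python
from h import *
import pickle
Y,d,x,G=np.load('b.npy');G=G+.001*x
O=[180,0,np.degrees(np.arctan2(d[1],d[0]))-90];print(O,G)
r.reach([*G,.30],O);r.servo_line([*G,.211],speed=.12)
r.grab(15);s=r.sense();p=s['tcp_pos'][:2];print(s['clock'],s['opening'],(p-Y)@d,s['contact_force'])
E=Y+.051*x
r.servo_line([*E,.211],speed=.04);r.wait(.2);s=r.sense();print(s['clock'],s['opening'],(s['tcp_pos'][:2]-Y)@d,s['contact_force'])
r.let_go();r.servo_line([*E,.32],speed=.15)
r.servo_line([.49,-.255,.42],speed=.2);r.wait(.2);w=snap('wrist');s=r.sense();print(s['clock'])
h=cv2.cvtColor(w['frame'],cv2.COLOR_RGB2HSV)
u,v=map(int,proj(w,[*Y,.02]));print(u,v)
g=w['frame'].astype(int)
sub=(g.min(2)>150);sub[:v-40]=0;sub[v+20:]=0;sub[:,:u-12]=0;sub[:,u+13:]=0
ys,xs=np.nonzero(sub);tip=(xs[ys>ys.max()-6].mean(),ys.max());T=onz(w,*tip,.02)[:2];print(tip,(T-Y)@d,(T-Y)@x)
cv2.imwrite('pics/w7.png',cv2.resize(cv2.cvtColor(w['frame'][v-60:v+60,u-80:u+80],4),(640,480),interpolation=0))
```

```text
[180, 0, np.float64(15.576156307137637)] [ 0.526684   -0.29132973]
28.9917 0.015997771478648014 -0.04145727410245238 [-0.18468161  0.98016369 -0.11286605]
30.3833 0.01572404492261541 7.001665255655133e-05 [-0.70909384  0.50981234 -0.10308916]
33.35
318 230
(np.float64(319.0), np.int64(228)) -6.766490654929293e-06 0.0026869818842173033
```

View pics/w7.png

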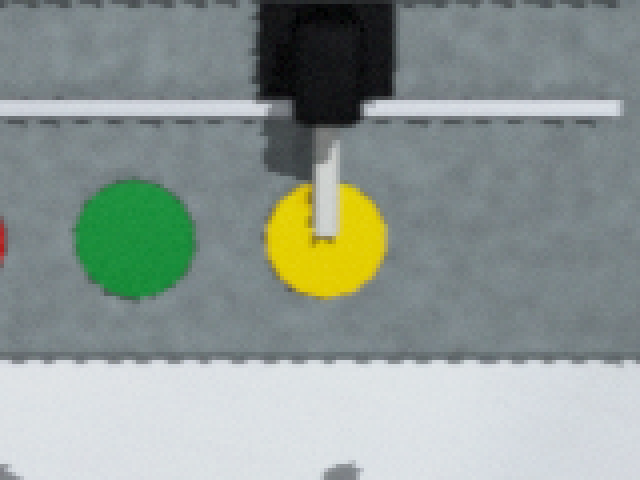

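The picture shows the pointer tip at (326,237) against the yellow disc's centre at (326,239), so it is centred. The stick was already seen standing at yellow, so I'll hand in.

Run:
```python
from h import *
print(r.hand_in())
```

```text
the job is handed in; nothing more can be done
None
```

The dipstick is standing in the tube with the tablets pressed to a hard stop, the yellow band is level with the rim, and the marker's pointer is over the middle of the yellow disc; I handed the job in at about 33 s, and no verdict came back.

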